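Unlatch the wear tester's guard and hold it open

ROBOT

A 7-joint arm with a two-finger parallel gripper is mounted at the origin on the work surface. World frame = base frame: x ahead of the robot, y to its left, z up, the work surface at z = 0. Lengths are in m, angles in rad, forces in N, time in s.
With the tool pointing down it reaches from about 0.4 to 0.85 m from the base axis. Payload 10.4 kg.
Tool frame: the origin (TCP) lies midway between the tips of the shut fingers; the grasp point (between the pads) lies 19 mm behind it; z points along the fingers, y is the line along which they close (so a half turn about z gives the same grasp; the last joint's range is limited). The gripper opens to 87 mm and grips with 3 to 60 N. Pads are 19 mm wide; open, the fingers measure 117 mm over their backs; the gripper's body (75 mm by 190 mm) begins 51 mm behind the grasp point.
Start: joints at [1.308, 0.332, -0.065, 1.46, 0.022, 1.35, -0.088], TCP at [0.148, -0.607, 0.223] pointing down, gripper open.
Joint ranges: [-2.6, 2.6], [-0.5, 2.12], [-1.47, 1.34], [0.16, 2.42], [-1.27, 4.41], [0.06, 2.06], [-2.6, 2.6]. Speed limits (rad/s): [2.22, 2.22, 2.79, 2.79, 3.14, 3.14, 3.14].

INTERFACE

Orientations are given as a unit quaternion [x, y, z, w].
In Python, from bench import r gives the robot as it stands.
- The arm moves only by the tool move_arm, never from a script. Its argument "targets" is a list of rows, each a list of 3 entries, a list of its own where there are three numbers: the shift along the tool's x, y, z in cm, then the turn, a rotation vector about the tool's x, y, z in rad, then the opening in per cent of the stroke, from 0 (shut) to 100 (fully open). In form: [[[x, y, z], [wx, wy, wz], gripper], ...]. A call has 1 to 20 rows; each row shifts and turns the commanded pose from where the row before left it, along the tool's axes as they then stand; what a row does not reach is not made up. A row lasts 1/8 s, in which the tool goes at most 62.5 mm and 10.7 degrees, less where a joint would pass 70% of its speed; a pose out of reach is approached as far as the arm can. A call with a gripper value outside its range is refused whole. The fingers move at their own pace and stop on an object; "grip_force" is the grip in N (left out, the last holds). Time passes only in rows, so rows that do not move let the fingers close. It gives the time, the measured TCP pose, the force, the opening and the grip force at its end, in the units of the state.
- r.read_state(): the state, without advancing time (a new reading comes with each control period).
- r.camera(name): name is "side" or "top" or "wrist"; returns a dict with "image" (400x640x3 uint8, blue, green, red), "vertical_fov" (degrees; the focal length in pixels is half the picture's height over the tangent of half this angle, whatever the lens; pixels are square), "cx", "cy" (the principal point, pixels), "cam_to_world" (4x4, takes a point from camera to world coordinates). Camera axes: x right, y down, z forward; pixel columns grow to the right and rows downward; lengths in m; the calibration is good to about 2 mm. The wrist camera is an equidistant fisheye: a pixel r from the principal point sees the ray r / f radians off the axis. A picture is of the moment at which its call begins. There is no depth.
- r.close_job(): hands the job in; it is judged then, once.
The state is a dict: "time": time; "joint_positions": joint angles; "joint_vel": joint speeds; "joint_torque": joint torques, N m; "ee_pos": TCP position; "eef_rot": TCP orientation; "ft_force": force on the tool from outside, world axes, zero at the start; "torque": the same for the moment, N m; "width": finger opening in m; "grip_force": force on a finger pad.
Only numpy, scipy, OpenCV 4.12 (cv2) and the standard library are available. Lean on these libraries where they do the work, as an engineer would, in place of code of your own. Each camera call takes 0.05 s, during which the arm holds its last target. There are 200 camera calls.

TASK

Free the clear guard of the wear tester by giving its tee-grip latch a quarter turn anticlockwise, then raise the guard and hold it about 60 degrees open so that a colleague can change the specimen. The guard has no stay and falls shut, so finish still holding it up, motionless, with the gripper. Do not shift the loose things standing round the machine.

Things in the scene. Friction and masses are not known exactly. Their poses are not given: they have to be found in the camera images.
- tester: Pin-on-disc wear tester, fixed: white housing, deck 62 mm above the bench. Origin on the bench; housing from x = -167 to +207, y = -152 to +152 mm in its axes; x points from its front (latch and handle, towards the robot) to its rear, z up. Turntable, loading arm and weight stand under the guard, below 170 mm; two posts 182 mm high and the arm's column (152 mm) behind it.
- guard (a joint): Opening angle of the guard, rad: 0 shut, grows as its front rises, stop 1.75; 60 degrees is 1.047. Clear hood in aluminium frame, 210 mm wide, about 0.65 kg, light hinge at its upper rear edge, falls shut. Shut, its upright front face is at x = -60 mm of the tester, 64 to 106 mm high, then slopes back to x = 0 at 180 mm, level on top. Blocked until the latch clears.
- guard_handle (a point): Middle of the guard's bar handle, moving with the guard: round steel bar 12 mm thick, 92 mm long along y, on 10 mm posts 40 mm either side of the middle; 39 mm free gap between bar and guard face. Shut, it is at x = -105, y = 30, z = 92 mm in tester axes, 205 mm in front of and 88 mm below the hinge line. Site axes: the tester's, turned with the guard about y.
- guard_hinge (a point): Middle of the guard's hinge line, fixed to the tester at x = 100, y = 0, z = 180 mm in its axes; same axes as the tester, hinge along y.
- latch (a joint): Angle of the quarter-turn latch, rad: near 0 latched, grows anticlockwise seen from above, stop 1.571. Latched, its steel tongue covers a tab on the guard's lower front edge; it clears the tab at about 1.2. Friction 0.06 N m; stays where left.
- latch_grip (a point): Grip point on the latch's upright axis, 103 mm above the bench, at x = -115, y = -80 mm in tester axes (55 mm in front of the guard's face). Black tee grip: bar 46 mm long along this point's x axis, 14 mm thick (y), from 84 to 114 mm above the bench. Its x axis points at the guard when latched and turns with the latch. Below it a 24 mm collar and the tongue (top at 78 mm).
- weight: Bystander: loose steel calibration weight, a 64 mm cylinder with a small knob, 55 mm high. Origin under its centre.
- bottle: Bystander: loose amber bottle with black cap, 48 mm diameter, 110 mm high. Origin under its centre.
- spanner: Bystander: loose steel spanner 180 mm long, lying flat in front of the tester. Origin under its middle, along its x axis.
- specimens: Bystander: loose white tray of steel specimens, 90 by 70 by 20 mm. Origin under its centre.

How it is judged:
By the outcome, as a careful person would: the job done as asked, in the order asked, and still so for the second after the job is handed in, while the arm keeps its last pose, push and grip.
It also fails if it takes over 45 s, if anything falls off the work surface, if the arm or the gripper's body presses on something with over 40 N, if the wrist force passes 120 N, or if a joint passes its speed limit or range.

## Working session

There is one attempt and no reset: what is moved stays moved. The work goes in short steps, Python scripts to look and compute and a tool call to move; the robot and the scene stay as the last step left them, time stands still between calls to the robot, and variables do not carry over. Pictures are saved under pics/ and viewed, at most 10 in all, crops included, and the job is handed in when it is done.

Besides the shell and the picture viewer there is one more tool, called as a command line: name --argument value ..., lists and objects as JSON in quotes. move_arm: Moves the arm, as the interface text tells. Its arguments: {"type":"object","properties":{"targets":{"type":"array"},"grip_force":{"type":"number"}},"required":["targets"]}

```bash
mkdir -p pics; ls; python3 - <<'E'
from bench import r
import cv2,numpy as np
s=r.read_state();print({k:np.round(v,3).tolist() for k,v in s.items()})
for n in("top","side"):
    c=r.camera(n);cv2.imwrite(f"pics/{n}0.png",c["image"]);print(n,c["vertical_fov"],c["cx"],c["cy"],np.round(c["cam_to_world"],3).tolist())
E
```

```text
pics
{'time': 0.0, 'joint_positions': [1.308, 0.333, -0.065, 1.461, 0.022, 1.35, -0.088], 'joint_vel': [-0.001, 0.001, 0.001, 0.0, -0.0, 0.001, 0.002], 'joint_torque': [-0.0, -62.326, 0.024, -38.989, -0.061, 0.04, 0.0], 'ee_pos': [0.148, -0.607, 0.222], 'eef_rot': [0.993, 0.12, -0.0, -0.001], 'ft_force': [-0.062, -1.015, 0.111], 'torque': [0.012, 0.042, 0.03], 'grip_force': 0.0, 'width': 0.087}
top 42.09611612170611 318.6871606491746 200.81506360213302 [[0.004, -0.993, 0.119, 0.46], [-1.0, -0.004, 0.004, 0.026], [-0.003, -0.119, -0.993, 1.301], [0.0, 0.0, 0.0, 1.0]]
side 46.56980044778426 323.568045040939 199.41446770378036 [[-0.988, -0.114, 0.104, 0.471], [-0.154, 0.699, -0.699, 0.706], [0.007, -0.706, -0.708, 0.814], [0.0, 0.0, 0.0, 1.0]]
```

View pics/top0.png

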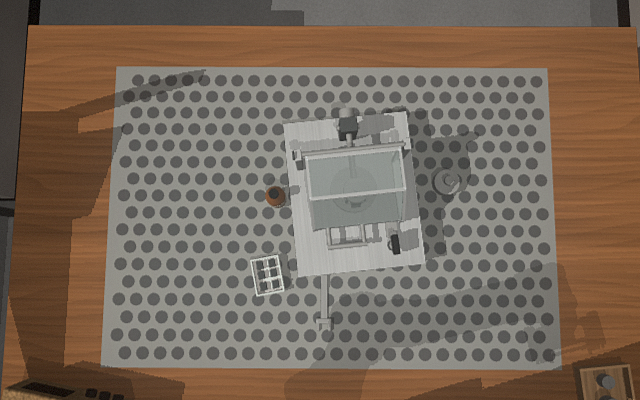

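View pics/side0.png

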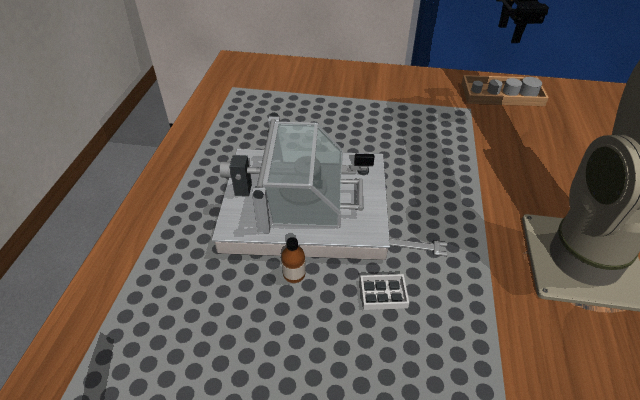

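The top view shows the housing corners at about (284,124), (408,112), (425,264) and (298,277), the black tee at (394,243) and the handle bar near (348,246). The side view shows the tee at (364,160), the bottle at (293,262) and the tray at (384,291), with the spanner in front of the tester.

```bash
cat > h.py <<'E'
from bench import r
import cv2,numpy as np
from scipy.spatial.transform import Rotation as R
def ray(c,u,v):
    f=200/np.tan(np.radians(c["vertical_fov"])/2);T=np.array(c["cam_to_world"])
    return T[:3,3],T[:3,:3]@np.array([(u-c["cx"])/f,(v-c["cy"])/f,1])
def onz(c,u,v,z):
    o,d=ray(c,u,v);return o+d*(z-o[2])/d[2]
def proj(c,p):
    f=200/np.tan(np.radians(c["vertical_fov"])/2);T=np.array(c["cam_to_world"])
    q=T[:3,:3].T@(np.asarray(p)-T[:3,3]);return f*q[0]/q[2]+c["cx"],f*q[1]/q[2]+c["cy"]
E
python3 - <<'E'
from h import *
np.set_printoptions(precision=4,suppress=True)
c=r.camera("top");s=r.camera("side")
px=[(284,124),(408,112),(425,264),(298,277)]
W=np.array([onz(c,*p,.062)[:2] for p in px]);print(W)
L=np.array([[.207,.152],[.207,-.152],[-.167,-.152],[-.167,.152]])
A=L-L.mean(0);B=W-W.mean(0)
a=np.arctan2((A[:,0]*B[:,1]-A[:,1]*B[:,0]).sum(),(A*B).sum())
M=np.array([[np.cos(a),-np.sin(a)],[np.sin(a),np.cos(a)]]);t=W.mean(0)-M@L.mean(0)
print("yaw",a,"t",t,"res",W-(L@M.T+t))
for n,p in dict(latch=(-.115,-.08,.114),handle=(-.105,.03,.092),hinge=(.1,0,.18)).items():
    w=np.r_[M@p[:2]+t,p[2]];print(n,w,proj(c,w),proj(s,w))
# black tee blob
for n,k,b in(("top",c,(370,225,420,270)),("side",s,(345,145,385,185))):
    g=k["image"][b[1]:b[3],b[0]:b[2]].max(2);m=(g<45).astype(np.uint8)
    cs=max(cv2.findContours(m,0,2)[0],key=cv2.contourArea);print(n,cv2.minAreaRect(cs),b[:2])
im=[cv2.resize(k["image"][y:y+100,x:x+130],None,fx=4.5,fy=4.5,interpolation=2) for k,x,y in((c,310,190),)]
cv2.imwrite("pics/crop1.png",im[0])
E
```

```text
[[ 0.7969  0.1167]
 [ 0.8281 -0.1868]
 [ 0.4586 -0.2211]
 [ 0.4268  0.0791]]
yaw 0.09975664390322393 t [ 0.6077 -0.055 ] res [[-0.0016 -0.0002]
 [-0.0007 -0.0011]
 [ 0.0019  0.0018]
 [ 0.0004 -0.0005]]
latch [ 0.5012 -0.1461  0.114 ] (np.float64(396.21357703590456), np.float64(245.03261985146858)) (np.float64(364.75009390490936), np.float64(155.00022956034073))
handle [ 0.5002 -0.0356  0.092 ] (np.float64(347.18676603606525), np.float64(245.5840964604806)) (np.float64(359.93971378571956), np.float64(194.13925496450557))
hinge [ 0.7072 -0.045   0.18  ] (np.float64(353.3304227641691), np.float64(149.8119904358337)) (np.float64(266.90803987418104), np.float64(150.99684264349952))
top ((28.250001907348633, 27.250001907348633), (2.1213202476501465, 4.242640495300293), 45.0) (370, 225)
side ((18.5, 14.5), (11.0, 19.0), 90.0) (345, 145)
```

View pics/crop1.png

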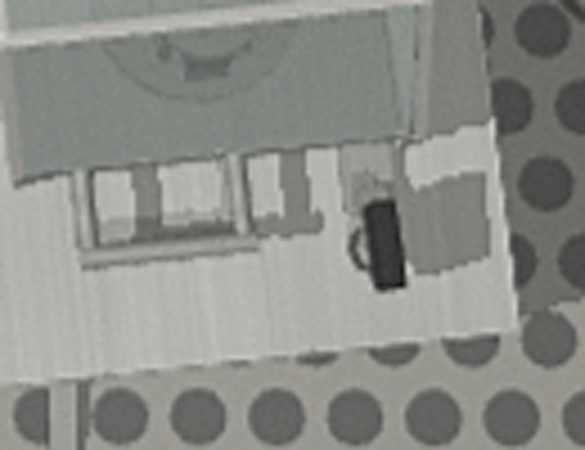

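The tester is at (0.608, −0.055) with yaw 0.10. The tee and handle fall within 1 px of where that pose predicts them. At 90°, a full grip on the tee would swing the 190 mm gripper body into the sloping guard. So I'll push the tee round with shut fingers instead, then grip the handle with the tool tilted forward.

move_arm --targets '[[[1.5,-1.4,0],[0,0,0],0],[[3.2,-2.9,0],[0,0,0],0],[[3.2,-2.9,0],[0,0,0],0],[[3.2,-2.9,0],[0,0,0],0],[[3.2,-2.9,0],[0,0,0],0],[[3.2,-2.9,0],[0,0,0],0],[[3.2,-2.9,0],[0,0,0],0],[[3.2,-2.9,0],[0,0,0],0],[[3.2,-2.9,0],[0,0,0],0],[[3.2,-2.9,0],[0,0,0],0],[[3.2,-2.9,0],[0,0,0],0],[[3.2,-2.9,0],[0,0,0],0],[[3.2,-2.9,0],[0,0,0],0],[[3.2,-2.9,0],[0,0,0],0],[[1.0,-0.9,0],[0,0,0.09],0],[[0,0,0],[0,0,0],0],[[0,0,0],[0,0,0],0]]' --grip_force 20

```text
time: 2.33
ee_pos: [0.4813, -0.1148, 0.2224]
eef_rot: [0.997, 0.075, -0.0, 0.0]
ft_force: [-0.6, 0.6, 0.1]
width: 0.0002
grip_force: 0.0
```

```bash
cat >> h.py <<'E'
YAW=0.0998;T0=np.array([.6077,-.055,0]);RT=R.from_euler("z",YAW)
def tw(p): return RT.apply(p)+T0          # tester -> world
def todelta(p):                            # world target -> tool-axis shift, cm
    s=r.read_state();return R.from_quat(s["eef_rot"]).inv().apply(np.asarray(p)-s["ee_pos"])*100
def show():
    s=r.read_state();q=R.from_quat(s["eef_rot"]);print("t",s["time"],"pos",np.round(s["ee_pos"],4),"in tester",np.round(RT.inv().apply(s["ee_pos"]-T0),4))
    print("tool x",q.apply([1,0,0]).round(3),"yaw",round(np.arctan2(*q.apply([1,0,0])[1::-1]),3),"z",q.apply([0,0,1]).round(3),"F",np.round(s["ft_force"],1),"w",round(s["width"],4),"grip",s["grip_force"],"j",np.round(s["joint_positions"],2))
E
python3 - <<'E'
from h import *
show()
c=r.camera("wrist");cv2.imwrite("pics/w1.png",c["image"])
b=np.r_[.5012,-.1461,0]
m=R.from_euler("z",.15).apply([-.016,.028,0])+b+[0,0,.091];print(m,todelta(m))
E
```

```text
t 2.325 pos [ 0.4813 -0.1148  0.2224] in tester [-0.1317 -0.0469  0.2224]
tool x [ 0.989  0.15  -0.001] yaw 0.151 z [-0. -0. -1.] F [-0.6  0.6  0.1] w 0.0002 grip 0.0 j [ 0.7   0.08 -0.58  1.77  0.05  1.3  -1.31]
[ 0.4811954  -0.12080542  0.091     ] [-0.0969596   0.57512075 13.14612592]
```

View pics/w1.png

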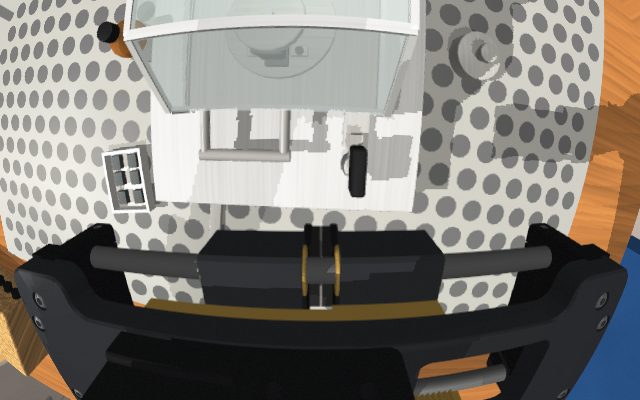

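The wrist view shows the tee at (357,171), the handle bar ending near (288,156) and the shut fingers at column 321. The wide side of the body lies along the closing line, as I assumed. The way straight down is clear.

```bash
python3 - <<'E'
from h import *
c=r.camera("wrist");f=200/np.tan(np.radians(c["vertical_fov"])/2);T=np.array(c["cam_to_world"])
g=c["image"][140:205,335:380];m=(g.max(2)<60).astype(np.uint8)
k=max(cv2.findContours(m,0,2)[0],key=cv2.contourArea);(cx,cy),wh,a=cv2.minAreaRect(k);print(cx+335,cy+140,wh,a)
def wr(u,v,z):
    d=np.array([u-c["cx"],v-c["cy"]]);n=np.hypot(*d);th=n/f
    d=T[:3,:3]@np.r_[d/n*np.sin(th),np.cos(th)];return T[:3,3]+d*(z-T[2,3])/d[2]
for u,v in((cx+335,cy+140),(357,147),(358,195)): print(wr(u,v,.11))
E
```

```text
357.5 170.5 (51.0, 17.0) 90.0
[ 0.50545768 -0.14529942  0.11      ]
[ 0.52655396 -0.14114489  0.11      ]
[ 0.48275666 -0.1498952   0.11      ]
```

move_arm --targets '[[[0,0,2],[0,0,0],0],[[0,0,3.5],[0,0,0],0],[[0,0,3.5],[0,0,0],0],[[0,0,2.6],[0,0,0],0],[[0,0,1.5],[0,0,0],0],[[0,0,0],[0,0,0],0]]'

```text
time: 3.18
ee_pos: [0.4813, -0.1141, 0.0911]
eef_rot: [0.997, 0.075, -0.001, -0.0]
ft_force: [-0.3, 0.9, 1.0]
width: 0.0001
grip_force: 0.0
```

move_arm --targets '[[[0,0.7,0],[0,0,-0.046],0],[[0,0.6,0],[0,0,0],0],[[-0.3,0.24,0],[0,0,-0.14],0],[[-0.3,0.24,0],[0,0,-0.14],0],[[-0.3,0.24,0],[0,0,-0.14],0],[[-0.3,0.24,0],[0,0,-0.14],0],[[-0.3,0.24,0],[0,0,-0.14],0],[[-0.3,0.24,0],[0,0,-0.14],0],[[-0.3,0.24,0],[0,0,-0.14],0],[[-0.3,0.24,0],[0,0,-0.14],0],[[-0.3,0.24,0],[0,0,-0.14],0],[[-0.3,0.24,0],[0,0,-0.14],0],[[0,0,0],[0,0,0],0],[[0,0,0],[0,0,0],0]]'

```text
time: 4.92
ee_pos: [0.4817, -0.1622, 0.0919]
eef_rot: [0.7, 0.715, -0.0, 0.0]
ft_force: [-0.7, -0.4, 0.3]
width: 0.001
grip_force: 0.7
```

```bash
python3 - <<'E'
from h import *
show()
a=r.camera("wrist")["image"][100:330,200:480];b=r.camera("side")["image"][100:300,220:480]
cv2.imwrite("pics/p2.png",np.vstack([cv2.resize(a,(560,300)),cv2.resize(b,(560,300))]))
E
```

```text
t 4.925 pos [ 0.4817 -0.1622  0.0919] in tester [-0.1361 -0.0942  0.0919]
tool x [-0.021  1.    -0.001] yaw 1.592 z [ 0.    -0.001 -1.   ] F [-0.7 -0.4  0.3] w 0.001 grip 0.651331101089454 j [ 0.89  0.28 -0.73  1.89  0.21  1.05  0.09]
```

View pics/p2.png

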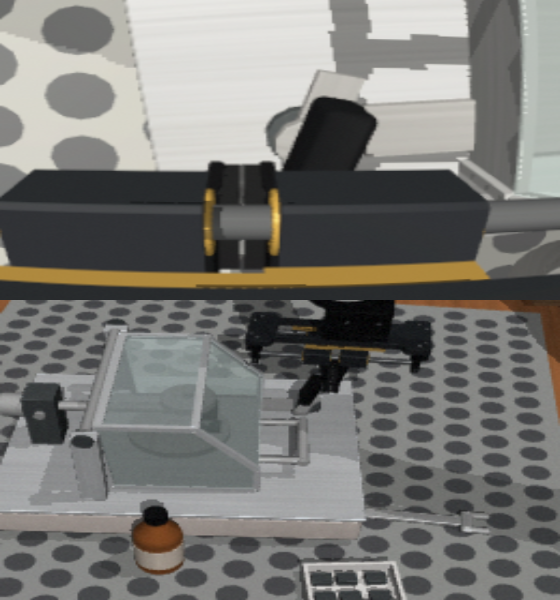

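The latch has turned only about 60°. In the wrist crop the tee slants from (300,165) to (360,100), because the fingers are thinner than I assumed. I'll push further on.

move_arm --targets '[[[-0.3,0.2,0],[0,0,0],0],[[0,0.2,0],[0,0,0],0],[[0,0.2,0],[0,0,0],0],[[0,0.1,0],[0,0,0],0],[[0,0,0],[0,0,0],0]]'

```text
time: 5.65
ee_pos: [0.4878, -0.166, 0.0913]
eef_rot: [0.699, 0.715, -0.001, -0.0]
ft_force: [-6.2, -2.9, 3.1]
width: 0.0001
grip_force: 3.5
```

```bash
python3 - <<'E'
from h import *
show()
c=r.camera("wrist");cv2.imwrite("pics/p3.png",cv2.resize(c["image"][100:250,240:480],(480,300)))
E
```

```text
t 5.65 pos [ 0.4878 -0.166   0.0913] in tester [-0.1304 -0.0985  0.0913]
tool x [-0.024  1.    -0.001] yaw 1.594 z [-0.002 -0.001 -1.   ] F [-6.2 -2.9  3.1] w 0.0001 grip 3.4909600263017637 j [ 0.88  0.29 -0.72  1.87  0.22  1.06  0.09]
```

View pics/p3.png

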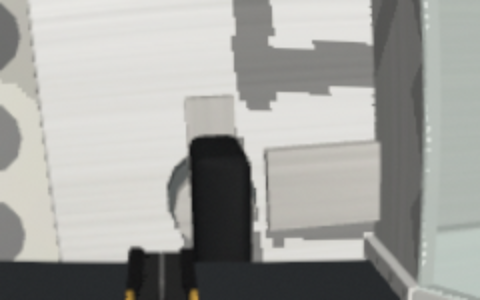

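The tee now lies parallel to the tool (left edge at columns 192–195), so the latch is at about 1.5 rad. The tongue points away from the tab, and there is a light force, probably at the stop. Next I'll back off and move to the handle.

move_arm --targets '[[[0,-1.5,0],[0,0,0],0],[[0,0,-3.5],[0,0,0],0],[[0,0,-4],[0,0,0],0],[[0,0,-3.5],[0,0,-0.077],32],[[4.3,0,0],[0,0,0],32],[[4.3,0,0],[0,0,0],32],[[4.2,0,0],[0,0,0],32],[[0,0,0],[-0.173,0,0],32],[[0,0,0],[-0.173,0,0],32],[[0,0,0],[-0.173,0,0],32],[[0,0,0],[0,0,0],32],[[0,0,0],[0,0,0],32]]'

```text
time: 7.2
ee_pos: [0.4613, -0.0375, 0.2025]
eef_rot: [0.647, 0.718, 0.19, 0.172]
ft_force: [-0.1, 0.0, 0.2]
width: 0.0278
grip_force: 0.0
```

```bash
python3 - <<'E'
from h import *
show()
for p in((-.1447,.03,.1614),(-.100,.03,.0833)): print(todelta(tw(p)).round(2))
c=r.camera("wrist");cv2.imwrite("pics/w4.png",c["image"])
f=200/np.tan(np.radians(c["vertical_fov"])/2);T=np.array(c["cam_to_world"])
for p in((-.105,-.016,.092),(-.105,.03,.092),(-.105,.076,.092)):
    q=T[:3,:3].T@(tw(p)-T[:3,3]);n=np.hypot(q[0],q[1]);th=np.arctan2(n,q[2]);print("pix",q[:2]/n*th*f+[c["cx"],c["cy"]])
E
```

```text
t 7.2 pos [ 0.4613 -0.0375  0.2025] in tester [-0.144   0.032   0.2025]
tool x [-0.103  0.995 -0.002] yaw 1.674 z [ 0.494  0.05  -0.868] F [-0.1  0.   0.2] w 0.0278 grip 0.0 j [ 0.83 -0.43 -0.62  2.28 -0.57  0.78  0.62]
[-0.19 -2.1   3.53]
[-0.2  -2.1  12.53]
pix [298.27813003 237.08173323]
pix [297.32340143 191.55138099]
pix [296.66341876 142.04532234]
```

View pics/w4.png

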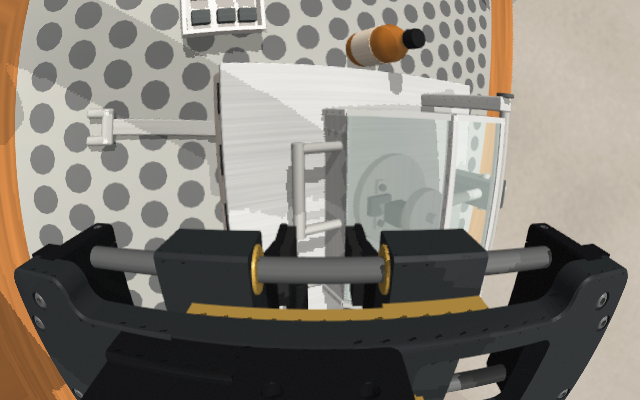

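The handle bar appears at column 298, rows 142–238, exactly as predicted. Now I'll approach and grip.

move_arm --targets '[[[-0.1,-0.7,2],[0,0,0],32],[[-0.1,-0.7,2],[0,0,0],32],[[0,-0.7,2],[0,0,0],32],[[0,0,2.5],[0,0,0],32],[[0,0,2.5],[0,0,0],32],[[0,0,1.5],[0,0,0],32],[[0,0,0],[0,0,0],32]]'

```text
time: 8.12
ee_pos: [0.5055, -0.0342, 0.0824]
eef_rot: [0.648, 0.718, 0.191, 0.17]
ft_force: [0.1, 0.4, -0.1]
width: 0.0278
grip_force: 0.0
```

```bash
python3 - <<'E'
from h import *
show();print(todelta(tw((-.100,.03,.0833))).round(2))
E
```

```text
t 8.125 pos [ 0.5055 -0.0342  0.0824] in tester [-0.0996  0.0308  0.0824]
tool x [-0.103  0.995  0.003] yaw 1.674 z [ 0.493  0.054 -0.869] F [ 0.1  0.4 -0.1] w 0.0278 grip 0.0 j [ 0.9  -0.07 -0.84  2.33 -0.37  0.37  0.46]
[-0.08  0.01 -0.09]
```

move_arm --targets '[[[0,0,0],[0,0,0],0],[[0,0,0],[0,0,0],0],[[0,0,0],[0,0,0],0],[[0,0,0],[0,0,0],0]]' --grip_force 25

```text
time: 8.62
ee_pos: [0.5054, -0.0355, 0.0837]
eef_rot: [0.647, 0.717, 0.191, 0.173]
ft_force: [3.7, 1.0, 3.8]
width: 0.0107
grip_force: 25.0
```

```bash
python3 - <<'E'
from h import *
show()
s=r.read_state();q0=R.from_quat(s["eef_rot"]);p0=np.array(s["ee_pos"])
H=tw((.1,0,.18));ax=RT.apply([0,1,0]);bar0=tw((-.105,.03,.092));off=q0.inv().apply(bar0-p0);print("bar in tool",off)
N=20;p,q=p0,q0
for k in range(1,N+1):
    b=H+R.from_rotvec(ax*1.047*k/N).apply(bar0-H)
    qn=q0*R.from_rotvec([.42*k/N,0,0]);pn=b-qn.apply(off)
    print((q.inv().apply(pn-p)*100).round(2));p,q=pn,qn
print(p)
E
```

```text
t 8.625 pos [ 0.5054 -0.0355  0.0837] in tester [-0.0998  0.0296  0.0837]
tool x [-0.102  0.995 -0.001] yaw 1.673 z [ 0.496  0.05  -0.867] F [3.7 1.  3.8] w 0.0107 grip 25.00552475452423 j [ 0.9  -0.07 -0.84  2.33 -0.37  0.37  0.47]
bar in tool [ 0.00037519 -0.00038778 -0.00975364]
[-0.    0.14 -1.16]
[-0.    0.18 -1.15]
[-0.    0.22 -1.14]
[-0.    0.25 -1.13]
[-0.    0.29 -1.13]
[-0.    0.32 -1.12]
[-0.    0.36 -1.1 ]
[-0.    0.39 -1.09]
[-0.    0.43 -1.08]
[-0.    0.46 -1.06]
[-0.    0.49 -1.05]
[-0.    0.53 -1.03]
[-0.    0.56 -1.01]
[-0.    0.59 -1.  ]
[-0.    0.62 -0.98]
[-0.    0.65 -0.95]
[-0.    0.68 -0.93]
[-0.    0.71 -0.91]
[-0.    0.74 -0.89]
[-0.    0.76 -0.86]
[ 0.52777191 -0.03323999  0.30383615]
```

move_arm --targets '[[[0,0.14,-1.16],[0.021,0,0],0],[[0,0.18,-1.15],[0.021,0,0],0],[[0,0.22,-1.14],[0.021,0,0],0],[[0,0.25,-1.13],[0.021,0,0],0],[[0,0.29,-1.13],[0.021,0,0],0],[[0,0.32,-1.12],[0.021,0,0],0]]'

```text
time: 9.38
ee_pos: [0.4873, -0.0375, 0.1511]
eef_rot: [0.657, 0.728, 0.145, 0.132]
ft_force: [11.1, 0.2, -4.0]
width: 0.0112
grip_force: 25.0
```

```bash
python3 - <<'E'
from h import *
show()
a=r.camera("side")["image"][60:320,180:520];cv2.imwrite("pics/s5.png",cv2.resize(a,(680,520)))
E
```

```text
t 9.375 pos [ 0.4873 -0.0375  0.1511] in tester [-0.118   0.0294  0.1511]
tool x [-0.102  0.995 -0.001] yaw 1.672 z [ 0.383  0.038 -0.923] F [11.1  0.2 -4. ] w 0.0112 grip 24.997715055942535 j [ 0.93 -0.2  -0.82  2.19 -0.34  0.72  0.41]
```

View pics/s5.png

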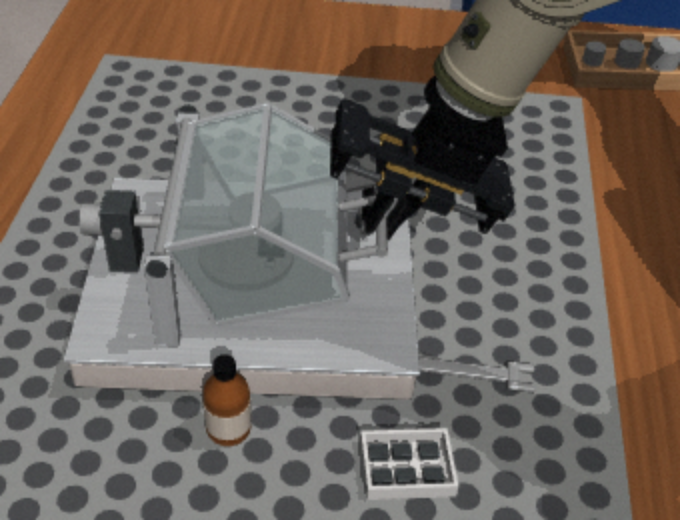

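The guard is rising with the handle held, and the wrist force is about 11 N. I'll continue up the arc with a slight ease forward.

move_arm --targets '[[[0,0.41,-1.1],[0.021,0,0],0],[[0,0.44,-1.09],[0.021,0,0],0],[[0,0.43,-1.08],[0.021,0,0],0],[[0,0.46,-1.06],[0.021,0,0],0],[[0,0.49,-1.05],[0.021,0,0],0],[[0,0.53,-1.03],[0.021,0,0],0],[[0,0.56,-1.01],[0.021,0,0],0],[[0,0.59,-1.0],[0.021,0,0],0],[[0,0.62,-0.98],[0.021,0,0],0],[[0,0.65,-0.95],[0.021,0,0],0],[[0,0.68,-0.93],[0.021,0,0],0],[[0,0.71,-0.91],[0.021,0,0],0],[[0,0.74,-0.89],[0.021,0,0],0],[[0,0.5,-0.6],[0.014,0,0],0],[[0,0.26,-0.26],[0.007,0,0],0],[[0,0,0],[0,0,0],0],[[0,0,0],[0,0,0],0]]'

```text
time: 11.55
ee_pos: [0.5243, -0.0334, 0.3015]
eef_rot: [0.67, 0.741, 0.033, 0.03]
ft_force: [-19.4, -0.6, 11.1]
width: 0.0112
grip_force: 25.0
```

```bash
cat > chk.py <<'E'
from h import *
show();s=r.read_state();q=R.from_quat(s["eef_rot"])
b=RT.inv().apply(s["ee_pos"]+q.apply([0,0,-.0098])-T0)-[.1,0,.18]
print("bar rel hinge",b.round(4),"radius",np.hypot(b[0],b[2]).round(4),"angle deg",np.degrees(np.arctan2(b[2],-b[0])+np.arctan2(88,205)).round(1),"vel",np.abs(s["joint_vel"]).max().round(4))
E
python3 - <<'E'
import chk
from h import *
a=r.camera("side")["image"][20:320,150:540];cv2.imwrite("pics/s6.png",cv2.resize(a,(780,600)))
E
```

```text
t 11.55 pos [ 0.5243 -0.0334  0.3015] in tester [-0.0808  0.0298  0.3015]
tool x [-0.102  0.995 -0.   ] yaw 1.672 z [ 0.089  0.009 -0.996] F [-19.4  -0.6  11.1] w 0.0112 grip 24.992803931236267 j [ 0.9   0.08 -0.96  1.63  0.06  1.38  0.04]
bar rel hinge [-0.1817  0.0298  0.1312] radius 0.2241 angle deg 59.1 vel 0.003
```

View pics/s6.png

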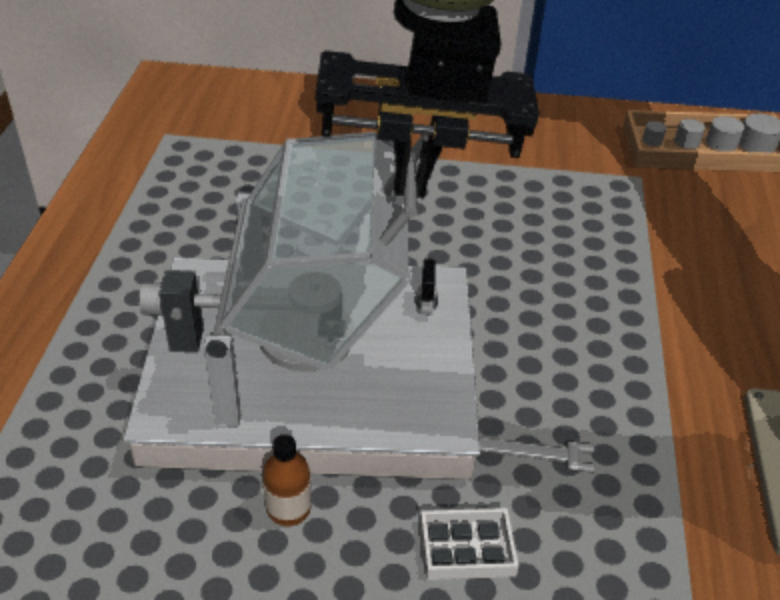

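The guard stands open at about 59°, with the handle between the fingers at about (412,170). The loose items haven't moved. A 22 N radial preload remains, so I'll ease it out and add the last degree.

move_arm --targets '[[[0,0,-0.25],[0,0,0],0],[[0,0,-0.2],[0,0,0],0],[[0,0,0],[0,0,0],0],[[0,0,0],[0,0,0],0],[[0,0,0],[0,0,0],0]]'

```text
time: 12.22
ee_pos: [0.5278, -0.033, 0.307]
eef_rot: [0.669, 0.741, 0.037, 0.033]
ft_force: [5.3, -0.2, -7.7]
width: 0.0111
grip_force: 25.0
```

```bash
python3 - <<'E'
import chk
from h import *
a=r.camera("top")["image"][60:300,230:490]
cv2.imwrite("pics/t7.png",cv2.resize(a,(650,600)))
E
```

```text
t 12.225 pos [ 0.5278 -0.033   0.307 ] in tester [-0.0773  0.0299  0.307 ]
tool x [-0.102  0.995  0.   ] yaw 1.673 z [ 0.099  0.01  -0.995] F [ 5.3 -0.2 -7.7] w 0.0111 grip 24.98579442501068 j [ 0.9   0.08 -0.96  1.62  0.06  1.38  0.04]
bar rel hinge [-0.1783  0.0298  0.1367] radius 0.2246 angle deg 60.7 vel 0.003
```

View pics/t7.png

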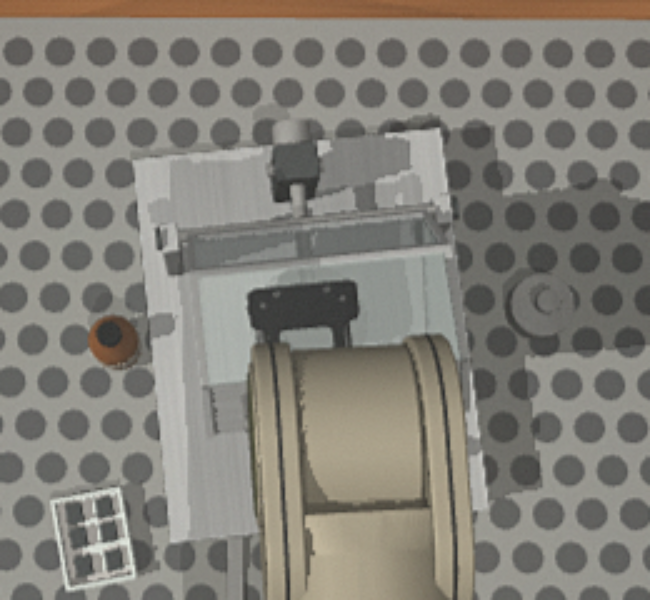

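The top view shows the guard up at 60.7° and everything loose still in place: bottle at (112,338), weight at (541,302), tray at (92,537). The force is light and the arm is still.

```bash
python3 -c "
from bench import r
print(r.close_job())"
```

```text
the job is handed in; nothing more can be done
None
```

I turned the latch about a quarter turn anticlockwise (about 1.5 rad), then raised the guard; the gripper was holding it still at about 60.7° at hand-in (12.2 s), and the loose items I could see had not moved.

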